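# Put the sample-prep kit back on its silhouette pads

## Task

Tidy the sample-prep kit: stand the vial, the press plunger, the funnel and the timer each on the grey pad whose black silhouette has that thing's outline, the way up they stand now, centred on the silhouette and, for the timer, squared up with it. Leave the filled pellet cup in the middle of the bench where it is.

Things in the scene. Friction and masses are not known exactly. Their poses are not given: they have to be found in the camera images.
- vial_mid (a point): Capped clear glass vial of ground sample, white cap, standing upright and loose: round, 27 mm across, 76 mm tall, about 28 g. The point is its centre, 38 mm above its foot; z is its upright axis. The glass and the cap can be gripped anywhere up to 68 mm above the foot.
- plunger_mid (a point): Steel plunger of the pellet press, a plain upright solid cylinder with a slightly wider head: 39 mm across, to be gripped at that width at any height, 39 mm tall, about 0.28 kg, loose. The point is its centre, 19.5 mm above its foot; z is its upright axis.
- funnel_mid (a point): White powder funnel standing on its wide rim with its spout straight up: rim 69 mm across, cone up to 41 mm above the foot, above that an upright spout 20 mm across at its thickest, up to 72 mm; about 20 g, loose. Grip it by the spout. The point is on its axis, 36 mm above the foot; z is up along the spout.
- timer_mid (a point): Flat white bench timer with a display and three blue buttons on top, lying flat and loose: 58 mm along its x, 64 mm along its y, 20 mm thick with its buttons, the body itself 18 mm, about 55 g. The point is its centre, 10 mm above its underside; z is up. The buttons lie on its -x side, the display on its +x side. It may be gripped across x.
- pad_small_top (a point): Fixed round grey plastic storage pad, 96 mm across and 5 mm thick, flat on the worktop and flat on top, with a flush black silhouette in its middle: a round spot 29 mm across (the outline of the vial's foot). The point is the centre of the pad's top face, which is also the middle of the silhouette; z is up.
- pad_medium_top (a point): Fixed round grey plastic storage pad, 96 mm across and 5 mm thick, flat on the worktop and flat on top, with a flush black silhouette in its middle: a round spot 41 mm across (the outline of the plunger). The point is the centre of the pad's top face, which is also the middle of the silhouette; z is up.
- pad_large_top (a point): Fixed round grey plastic storage pad, 96 mm across and 5 mm thick, flat on the worktop and flat on top, with a flush black silhouette in its middle: a round spot 71 mm across with a thin grey circle about 20 mm across in it (the outline of the funnel from above). The point is the centre of the pad's top face, which is also the middle of the silhouette; z is up.
- pad_oblong_top (a point): Fixed round grey plastic storage pad, 96 mm across and 5 mm thick, flat on the worktop and flat on top, with a flush black silhouette in its middle: a rectangle 60 mm along the pad's x and 66 mm along its y (the outline of the timer, whose x goes along the pad's x, either way round). The point is the centre of the pad's top face, which is also the middle of the silhouette; z is up.
- cup_filled_mid (a point): Small round aluminium pellet cup filled with brown sample, 38 mm across and 10 mm tall, loose, about 40 g; a bystander that stays where it is. The point is its centre, 5 mm above its foot.
Not all that is in view belongs to the job. Of the things that look like the part that bears vial_mid, the smaller one is meant.

How it is judged:
By the outcome, as a careful person would: the job done as asked, in the order asked, and still so for the second after the job is handed in, with the robot touching nothing.
It also fails if it takes over 115 s, if anything falls off the work surface, if the arm or the gripper's body presses on something with over 40 N, if the wrist force passes 120 N, or if a joint passes its speed limit or range.

## Robot

A 6-joint arm with a two-finger parallel gripper is mounted at the origin on a cart in front of the work surface, level with it; the furniture and walls round the work are solid. World frame = base frame: x ahead of the robot, y to its left, z up, the work surface at z = 0. Lengths are in m, angles in rad, forces in N, time in s.
With the tool pointing down it reaches from about 0.35 to 0.775 m from the base axis. Payload 5.5 kg.
Tool frame: the origin (TCP) lies between the finger pads; the fingertips stand 17 mm ahead of it and the grasp point (between the pads) lies 2 mm behind it (env.finger_overhang is the distance from the TCP to the fingertips, in m); z points along the fingers, y is the line along which they close (so a half turn about z gives the same grasp; the last joint's range is limited). The gripper opens to 85 mm and grips with 20 to 120 N. Pads are 22 mm wide; open, the fingers measure 114 mm over their backs; the gripper's body (76 mm by 85 mm) begins 54 mm behind the grasp point. The pads swing forward as they close: fully open they stand 13 mm farther back than shut.
Start: joints at [1.061, 0.313, 0.046, 1.304, 0, 1.431], TCP at [0.208, 0.536, 0.248] pointing down, gripper open.
Joint ranges: [-2.76, 2.76], [-0.86, 1.69], [-1.03, 1.26], [-2.2, 2.34], [-1.47, 1.5], [-3.14, 3.14]. Speed limits (rad/s): [2.57, 2.57, 3.14, 3.14, 3.14, 3.14].

## Interface

Orientations are given as a unit quaternion [w, x, y, z].
In Python, from workcell import env gives the robot as it stands. The module is installed in compiled form; this text tells all that it offers.
- The arm moves only by the shell command python3 -m pendant 'ROWS' [FORCE]. ROWS is JSON, a list of rows, each a list of 5 numbers: the gripper's target within -1 to 1 (fully open at 1, half-way at 0, shut at -1), then the shift along the tool's x, y, z in m, then the turn about the tool's z in rad. A call has 1 to 8 rows; each row shifts and turns the commanded pose from where the row before left it, along the tool's axes as they then stand; what a row does not reach is not made up. A row lasts 1/8 s, in which the tool goes at most 62.5 mm and 10.7 degrees, less where a joint would pass 70% of its speed; a pose out of reach is approached as far as the arm can. A call with a gripper value outside its range is refused whole. The fingers move at their own pace and stop on an object; FORCE is the grip in N (left out, the last holds). Time passes only in rows, so rows that do not move let the fingers close. It gives the time, the measured TCP pose, the force, the opening and the grip force at its end, in the units of the state.
- env.get_state(): the state, without advancing time (a new reading comes with each control period).
- env.read_camera(name): name is "scene" or "top" or "wrist"; returns the picture (400x640x3 uint8, red, green, blue); there is no depth.
- env.calibration(name): a dict with "K" (3x3 intrinsics, pixels), "distortion" ([k1, k2, p1, p2, k3] as OpenCV has them; the pictures are not rectified), "T" (4x4, takes a point from camera to world coordinates); the wrist camera has in their place "tool_from_camera" (4x4, takes a point from camera to tool coordinates, whose origin is the TCP and whose axes are the flange's). Camera axes: x right, y down, z forward; pixel columns grow to the right and rows downward; lengths in m; the calibration is good to about 2 mm. A picture is of the moment at which its call begins: read the wrist's pose just before it. calibration takes no time and is no camera call.
- env.hand_in(): hands the job in; it is judged then, once.
Trained networks look in the newest picture that a camera, given by its name, has taken for a name from the list of things; names that differ only in an ending like _2 or _b are one class to them, and where a whole thing is asked for, a point or a joint stands for the part that bears it (a point fixed in the world has none). Each returns a list of dicts, best first, with "score" (0 to 1); they miss things now and then, are a little off and sometimes report something else, mostly with a low value. They report only what shows in the picture. A call takes as long as a camera call. They do not tell look-alikes from the thing itself.
- env.recognise(camera, label): "centre" ([column, row] in pixels, amid what is visible of it).
The state is a dict: "clock": time; "joint_pos": joint angles; "qvel": joint speeds; "tau": joint torques, N m; "tcp_pos": TCP position; "orientation": TCP orientation; "wrist_force": force on the tool from outside, world axes, zero at the start; "ft_torque": the same for the moment, N m; "finger_gap": finger opening in m; "grip_force": force on a finger pad.
Only numpy, scipy, OpenCV 4.12 (cv2) and the standard library are available. Lean on these libraries where they do the work, as an engineer would, in place of code of your own. Each camera call takes 0.05 s, during which the arm holds its last target. There are 200 camera calls.

## Working session

There is one attempt and no reset: what is moved stays moved. The work goes in short steps, Python scripts to look and compute and a shell command to move; the robot and the scene stay as the last step left them, time stands still between calls to the robot, and variables do not carry over. Pictures are saved under pics/ and viewed, at most 14 in all, crops included, and the job is handed in when it is done.

```bash
mkdir -p pics; cat > h.py <<'E'
import numpy as np, cv2, sys
from workcell import env
from scipy.spatial.transform import Rotation as R
def tool():
    s=env.get_state(); q=s["orientation"]
    T=np.eye(4); T[:3,:3]=R.from_quat([q[1],q[2],q[3],q[0]]).as_matrix(); T[:3,3]=s["tcp_pos"]; return T
def camT(n,T=None):
    c=env.calibration(n)
    return c,(np.array(c["T"]) if n!="wrist" else (tool() if T is None else T)@np.array(c["tool_from_camera"]))
def pix2w(n,px,z,T=None):
    c,M=camT(n,T)
    u=cv2.undistortPoints(np.array([[px]],float),np.array(c["K"]),np.array(c["distortion"]))[0,0]
    d=M[:3,:3]@np.array([u[0],u[1],1]); o=M[:3,3]; return o+d*(z-o[2])/d[2]
def w2pix(n,p,T=None):
    c,M=camT(n,T); I=np.linalg.inv(M)
    return cv2.projectPoints(np.array([p],float),cv2.Rodrigues(I[:3,:3])[0],I[:3,3],np.array(c["K"]),np.array(c["distortion"]))[0].ravel()
def shot(n,f):
    T=tool(); im=env.read_camera(n); cv2.imwrite("pics/"+f,im[:,:,::-1]); return im,T
def delta(p):
    "shift in tool axes to world p"
    T=tool(); return T[:3,:3].T@(np.array(p)-T[:3,3])
E
python3 - <<'E'
from h import *
Z=dict(vial_mid=.038,plunger_mid=.0195,funnel_mid=.036,timer_mid=.01,pad_small_top=.005,pad_medium_top=.005,pad_large_top=.005,pad_oblong_top=.005,cup_filled_mid=.005)
for n in("top","scene"):
    shot(n,n+"0.png")
    for l,z in Z.items():
        for r in env.recognise(n,l)[:4]:
            print(n,l,round(r["score"],2),np.round(r["centre"]),np.round(pix2w(n,r["centre"],z),3)[:2])
print(np.round(tool(),3), env.get_state()["finger_gap"],env.get_state()["clock"],env.calibration("wrist")["tool_from_camera"])
E
```

```text
top vial_mid 0.88 [379. 238.] [ 0.454 -0.132]
top vial_mid 0.44 [406. 230.] [ 0.472 -0.196]
top plunger_mid 0.78 [345. 236.] [ 0.461 -0.055]
top funnel_mid 0.7 [339. 178.] [ 0.596 -0.043]
top timer_mid 0.6 [288. 183.] [0.591 0.079]
top pad_small_top 0.93 [277. 244.] [0.445 0.106]
top pad_medium_top 0.56 [384. 179.] [ 0.597 -0.155]
top pad_large_top 0.72 [213. 251.] [0.429 0.259]
top pad_large_top 0.64 [288. 182.] [0.593 0.08 ]
top pad_oblong_top 0.77 [235. 176.] [0.61  0.208]
top cup_filled_mid 0.48 [310. 206.] [0.532 0.025]
scene vial_mid 0.81 [320. 267.] [ 0.449 -0.113]
scene vial_mid 0.56 [352. 296.] [ 0.463 -0.19 ]
scene plunger_mid 0.67 [306. 245.] [ 0.462 -0.036]
scene funnel_mid 0.69 [373. 229.] [ 0.579 -0.072]
scene timer_mid 0.64 [337. 196.] [0.591 0.078]
scene timer_mid 0.3 [266. 215.] [0.437 0.089]
scene pad_small_top 0.79 [268. 212.] [0.446 0.103]
scene pad_medium_top 0.81 [417. 272.] [ 0.604 -0.172]
scene pad_large_top 0.69 [238. 175.] [0.44 0.26]
scene pad_oblong_top 0.62 [315. 166.] [0.609 0.213]
scene cup_filled_mid 0.57 [322. 219.] [0.531 0.03 ]
[[-0.932  0.361  0.     0.208]
 [ 0.361  0.932  0.     0.536]
 [-0.     0.    -1.     0.248]
 [ 0.     0.     0.     1.   ]] 0.08547404290276328 1.0 [[ 9.75040104e-04 -9.55263356e-01 -2.95754917e-01  7.46656354e-02]
 [ 9.99999515e-01  9.72298524e-04  1.56340530e-04 -1.98742592e-05]
 [ 1.38215689e-04 -2.95754926e-01  9.55263840e-01 -1.27274410e-01]
 [ 0.00000000e+00  0.00000000e+00  0.00000000e+00  1.00000000e+00]]
```

View pics/top0.png

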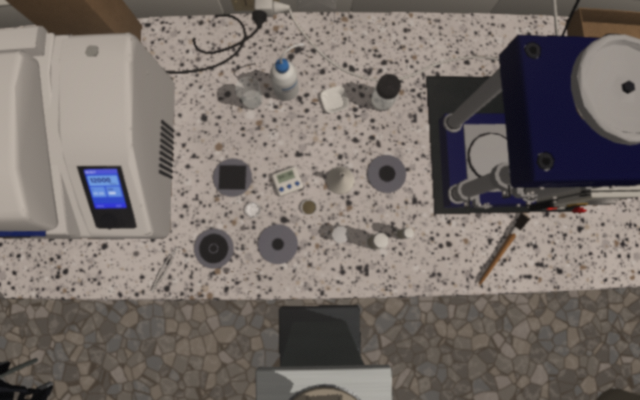

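View pics/scene0.png

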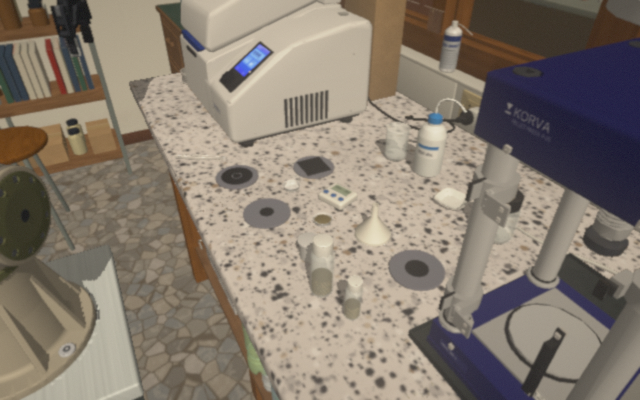

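The vial-like things are the tall one at top (379,238) / scene (320,267) and the short one at top (407,231) / scene (352,296). The smaller one, at about (0.47, -0.20), fits. I'll confirm it with the wrist camera.

```bash
python3 -m pendant '[[1,0,0,0,-0.185],[1,0,0,0,-0.185],[1,-0.02,-0.055,0,0],[1,-0.02,-0.055,0,0],[1,-0.02,-0.055,0,0],[1,-0.02,-0.055,0,0],[1,-0.02,-0.055,0,0],[1,-0.02,-0.055,0,0]]' && python3 -m pendant '[[1,-0.02,-0.055,-0.005,0],[1,-0.02,-0.055,-0.005,0],[1,-0.02,-0.055,-0.005,0],[1,-0.02,-0.055,-0.005,0],[1,-0.02,-0.055,-0.005,0],[1,-0.02,-0.055,-0.005,0],[1,0,0,0,0]]'
cat > look.py <<'E'
from h import *
Z=dict(vial_mid=.038,plunger_mid=.0195,funnel_mid=.036,timer_mid=.01,pad_small_top=.005,pad_medium_top=.005,pad_large_top=.005,pad_oblong_top=.005,cup_filled_mid=.005)
im,T=shot("wrist",sys.argv[1])
for l in sys.argv[2:]:
    for r in env.recognise("wrist",l)[:4]:
        print(l,round(r["score"],2),np.round(r["centre"]),np.round(pix2w("wrist",r["centre"],Z[l],T),4)[:2])
s=env.get_state();print(np.round(T[:3,3],4),np.round(T[:2,:2],3).ravel(),np.round(s["joint_pos"],2),s["clock"])
E
python3 look.py w1.png vial_mid plunger_mid funnel_mid pad_medium_top cup_filled_mid
```

```text
clock: 2.0
tcp_pos: [0.3283, 0.2046, 0.2486]
orientation: [0.001, -0.0, 1.0, 0.0]
wrist_force: [1.0, 0.1, -0.8]
finger_gap: 0.0854
grip_force: 0.0
clock: 2.88
tcp_pos: [0.4493, -0.1275, 0.2782]
orientation: [0.001, 0.003, 1.0, -0.0]
wrist_force: [-0.2, 1.3, -0.7]
finger_gap: 0.0856
grip_force: 0.0
vial_mid 0.88 [321. 166.] [ 0.4521 -0.1246]
vial_mid 0.74 [256. 180.] [ 0.4669 -0.1933]
plunger_mid 0.64 [396. 178.] [ 0.4695 -0.0402]
funnel_mid 0.56 [384. 275.] [ 0.5817 -0.0514]
funnel_mid 0.26 [288. 283.] [ 0.5916 -0.1637]
pad_medium_top 0.79 [291. 285.] [ 0.6134 -0.1621]
pad_medium_top 0.25 [448. 226.] [0.533  0.0293]
cup_filled_mid 0.76 [446. 223.] [0.5298 0.0259]
[ 0.4493 -0.1275  0.2782] [-1.     0.005  0.005  1.   ] [-0.44  0.09 -0.16  1.32  0.   -0.44] 3.175
```

View pics/w1.png

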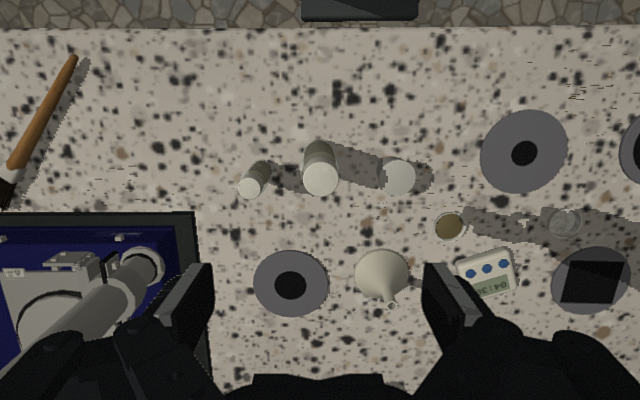

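The wrist view shows the small vial's cap at (249,188), the large vial at (320,179) and the plunger at (397,175). The medium pad is at (290,285). I'll go above the small vial, turned so the fingers close along x, clear of the large one.

```bash
python3 -m pendant '[[1,-0.009,-0.033,0.03,0],[1,-0.009,-0.033,0.03,0],[1,0,0,0.02,0.18],[1,0,0,0.02,0.18],[1,0,0,0,0.18],[1,0,0,0,0.18],[1,0,0,0,0.18],[1,0,0,0,0.18]]' >/dev/null&& python3 -m pendant '[[1,0,0,0,0.18],[1,0,0,0,0.18],[1,0,0,0,0.13],[1,0,0,0,0]]'
python3 look.py w2.png vial_mid
```

```text
clock: 4.68
tcp_pos: [0.466, -0.1886, 0.1785]
orientation: [0.0, 0.706, 0.709, 0.0]
wrist_force: [0.6, -0.7, -0.1]
finger_gap: 0.0857
grip_force: 0.0
vial_mid 0.88 [287. 108.] [ 0.4442 -0.1265]
vial_mid 0.65 [314. 200.] [ 0.4639 -0.197 ]
[ 0.466  -0.1886  0.1785] [-0.004  1.     1.     0.004] [-0.55  0.21 -0.27  1.09  0.    1.02] 4.775
```

View pics/w2.png

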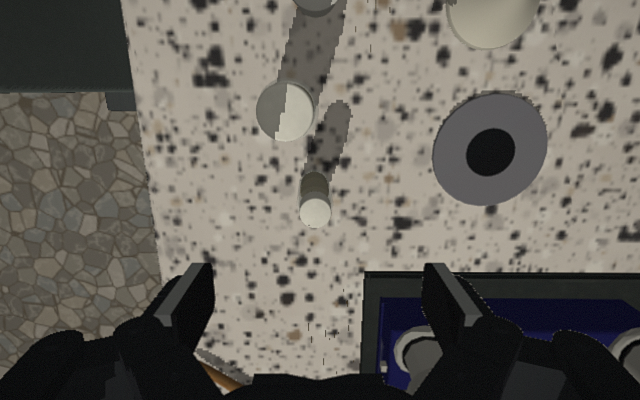

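The small vial's cap is at (315,212) and the big one's at (284,110). I'll compute positions and check the diameters.

```bash
python3 - <<'E'
from h import *
for a,b,z in(((299.5,212),(330.5,212),.076),((255.5,110),(312.5,110),.1),((299.5,212),(330.5,212),.06)):
    A,B=pix2w("wrist",a,z),pix2w("wrist",b,z); print((A+B)/2,np.linalg.norm(A-B))
print(pix2w("wrist",(490,152),.005),pix2w("wrist",(490,149),.005))
im=cv2.imread("pics/w2.png")[60:260,220:380];cv2.imwrite("pics/w2c.png",cv2.resize(im,None,fx=3,fy=3))
print(env.calibration("wrist")["K"])
E
```

```text
[ 0.46519375 -0.19404959  0.076     ] 0.021208646412920806
[ 0.44771582 -0.12509939  0.1       ] 0.03200650928440099
[ 0.46509729 -0.19964659  0.06      ] 0.02268571754803609
[ 0.61295491 -0.16412414  0.005     ] [ 0.61257092 -0.16157601  0.005     ]
[[355.50787012   0.         317.5893052 ]
 [  0.         355.50787012 199.29536863]
 [  0.           0.           1.        ]]
```

View pics/w2c.png

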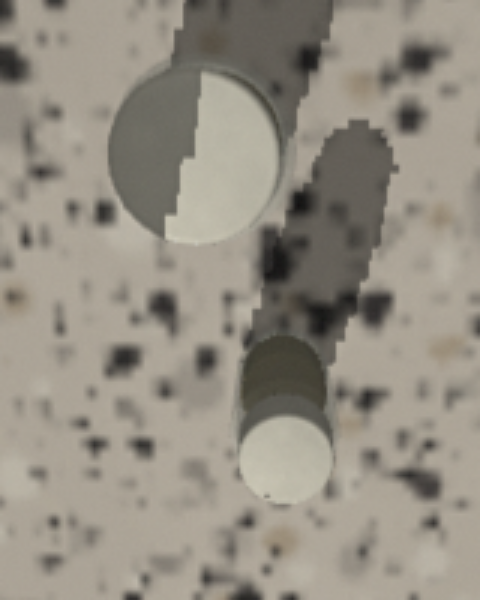

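```bash
python3 - <<'E'
from h import *
T=tool()
def solve(cap,capd,foot):
    for h in np.arange(.04,.13,.01):
        A=pix2w("wrist",(cap[0]-capd/2,cap[1]),h);B=pix2w("wrist",(cap[0]+capd/2,cap[1]),h);d=np.linalg.norm(A-B);c=(A+B)/2
        f=pix2w("wrist",foot,0); print(round(h,3),np.round(c,4),"d",round(d,4),"foot far edge implied y",round(c[1]+d/2,4),"seen",round(f[1],4))
solve((315,212),31,(315,172))
solve((284,110),57,(284,81))
for h in (.07,.08,.09): print(w2pix("wrist",(.448,-.125,0)))
# shadow-independent check from scene cam: project vial models
for n in("scene","top"):
  for p in((.465,-.195),(.448,-.125)):
    print(n,p,[np.round(w2pix(n,(*p,z))).tolist() for z in(0,.06,.076,.1)])
im=cv2.imread("pics/scene0.png")[215:335,270:400];cv2.imwrite("pics/s0c.png",cv2.resize(im,None,fx=5,fy=5,interpolation=cv2.INTER_CUBIC)[:600])
E
```

```text
0.04 [ 0.465  -0.2066  0.04  ] d 0.0245 foot far edge implied y -0.1944 seen -0.1834
0.05 [ 0.465  -0.2031  0.05  ] d 0.0236 foot far edge implied y -0.1913 seen -0.1834
0.06 [ 0.4651 -0.1996  0.06  ] d 0.0227 foot far edge implied y -0.1883 seen -0.1834
0.07 [ 0.4652 -0.1961  0.07  ] d 0.0218 foot far edge implied y -0.1853 seen -0.1834
0.08 [ 0.4652 -0.1927  0.08  ] d 0.0208 foot far edge implied y -0.1822 seen -0.1834
0.09 [ 0.4653 -0.1892  0.09  ] d 0.0199 foot far edge implied y -0.1792 seen -0.1834
0.1 [ 0.4653 -0.1857  0.1   ] d 0.019 foot far edge implied y -0.1762 seen -0.1834
0.11 [ 0.4654 -0.1822  0.11  ] d 0.0181 foot far edge implied y -0.1731 seen -0.1834
0.12 [ 0.4655 -0.1787  0.12  ] d 0.0171 foot far edge implied y -0.1701 seen -0.1834
0.04 [ 0.4422 -0.1284  0.04  ] d 0.0413 foot far edge implied y -0.1078 seen -0.1077
0.05 [ 0.4431 -0.1279  0.05  ] d 0.0398 foot far edge implied y -0.108 seen -0.1077
0.06 [ 0.444  -0.1273  0.06  ] d 0.0382 foot far edge implied y -0.1082 seen -0.1077
0.07 [ 0.445  -0.1268  0.07  ] d 0.0367 foot far edge implied y -0.1084 seen -0.107
[... 152 characters left out ...]
0.1089 seen -0.1077
0.1 [ 0.4477 -0.1251  0.1   ] d 0.032 foot far edge implied y -0.1091 seen -0.1077
0.11 [ 0.4486 -0.1245  0.11  ] d 0.0305 foot far edge implied y -0.1093 seen -0.1077
0.12 [ 0.4495 -0.124   0.12  ] d 0.0289 foot far edge implied y -0.1095 seen -0.1077
[295.24445257 103.06362133]
[295.24445257 103.06362133]
[295.24445257 103.06362133]
scene (0.465, -0.195) [[354.0, 315.0], [356.0, 288.0], [357.0, 280.0], [358.0, 269.0]]
scene (0.448, -0.125) [[323.0, 288.0], [323.0, 262.0], [323.0, 255.0], [324.0, 243.0]]
top (0.465, -0.195) [[402.0, 233.0], [408.0, 232.0], [410.0, 232.0], [412.0, 231.0]]
top (0.448, -0.125) [[373.0, 241.0], [377.0, 240.0], [379.0, 240.0], [380.0, 240.0]]
```

View pics/s0c.png

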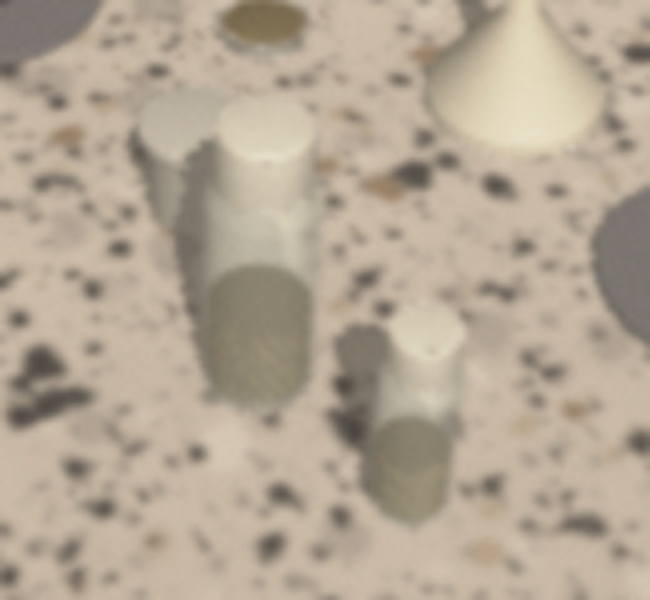

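The small vial has 27 mm glass, a roughly 22 mm cap and is 76 mm tall. It stands at (0.465, -0.194), so it matches the description. Grasping it.

```bash
python3 -m pendant '[[1,-0.006,-0.001,0.03,0],[1,0,0,0.03,0],[1,0,0,0.03,0],[1,0,0,0.03,0],[1,0,0,0.013,0],[1,0,0,0,0],[-1,0,0,0,0],[-1,0,0,0,0]]' 25 && python3 -m pendant '[[-1,0,0,0,0],[-1,0,0,0,0],[-1,0,0,0,0],[-1,0,0,0,0],[-1,0,0,0,0]]'
```

```text
clock: 5.78
tcp_pos: [0.4659, -0.1963, 0.0464]
orientation: [0.001, 0.707, 0.708, 0.0]
wrist_force: [0.5, 0.4, -0.4]
finger_gap: 0.0514
grip_force: 0.0
clock: 6.4
tcp_pos: [0.4653, -0.1961, 0.046]
orientation: [0.001, 0.707, 0.707, 0.0]
wrist_force: [-1.4, -0.1, 6.1]
finger_gap: 0.0259
grip_force: 24.8
```

```bash
python3 -m pendant '[[-1,0,0,-0.03,0],[-1,0,0,-0.05,0],[-1,0,0,-0.06,0],[-1,0.04,0,0,0],[-1,0.05,-0.005,0,0],[-1,0.05,-0.005,0,0],[-1,0.05,-0.005,0,0],[-1,0.04,0,0,0]]'>/dev/null && python3 -m pendant '[[-1,0.03,0,0,0],[-1,0,0,0,0],[-1,0,0,0,0]]'
python3 look.py w3.png pad_small_top vial_mid
```

```text
clock: 7.78
tcp_pos: [0.4497, 0.0639, 0.1852]
orientation: [0.0, 0.707, 0.708, -0.0]
wrist_force: [0.5, 0.9, -0.9]
finger_gap: 0.0258
grip_force: 24.9
pad_small_top 0.67 [314. 130.] [0.4475 0.1056]
vial_mid 0.64 [318. 288.] [ 0.4511 -0.0275]
vial_mid 0.57 [311. 365.] [ 0.4447 -0.109 ]
[0.4497 0.0639 0.1852] [-0.001  1.     1.     0.001] [-0.04  0.11 -0.37  1.09 -0.    1.53] 7.925
```

View pics/w3.png

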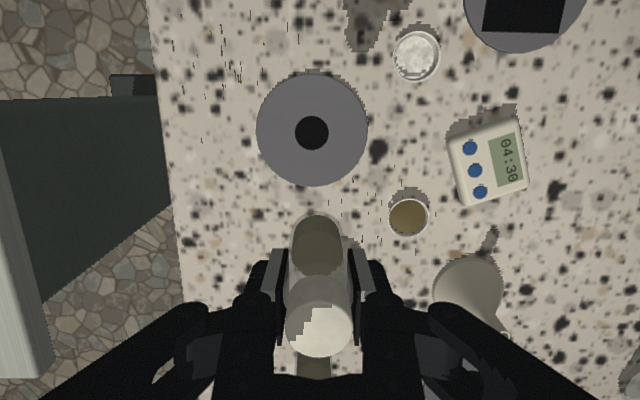

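The held vial has its foot's front edge at row 212 and its cap at (319,322). The small pad's spot is at (311,133).

```bash
cat >> h.py <<'E'
def spot(f,px,z,T=None,thr=45,r=70,n="wrist"):
    "centroid of the dark blob at px -> world, min-area rect"
    g=cv2.imread("pics/"+f).max(2); m=(g<thr).astype(np.uint8)
    k,lab,st,ce=cv2.connectedComponentsWithStats(m)
    i=lab[int(px[1]),int(px[0])]; ys,xs=np.nonzero(lab==i)
    W=np.array([pix2w(n,(x,y),z,T)[:2] for x,y in zip(xs,ys)]); 
    return np.round(W.mean(0),4),np.round(np.ptp(W,axis=0),4),len(xs),cv2.minAreaRect((W*1000).astype(np.float32))
E
python3 - <<'E'
from h import *
T=tool()
print("spot",spot("w3.png",(311,133),.005))
print("foot edge",pix2w("wrist",(317,212),.139), "cap",pix2w("wrist",(319,322),.215),"vial y from foot",pix2w("wrist",(317,212),.139)[1]-.0135)
print("tcp",T[:3,3])
for c in((448,139),(510,116),(527,185),(466,208)): print(pix2w("wrist",c,.018))
print("cup",pix2w("wrist",(408,216),.01))
E
```

```text
spot (array([0.4453, 0.103 ]), array([0.0283, 0.0279]), 868, ((445.4242858886719, 102.85989379882812), (27.741744995117188, 27.65340232849121), 44.656002044677734))
foot edge [0.45042735 0.07791207 0.139     ] cap [0.45123405 0.06710517 0.215     ] vial y from foot 0.06441206569752254
tcp [0.44984239 0.06332696 0.18526295]
[0.557887   0.09922826 0.018     ]
[0.60555861 0.1175633  0.018     ]
[0.62924483 0.06012552 0.018     ]
[0.58007914 0.03938466 0.018     ]
cup [0.53234248 0.02902147 0.01      ]
```

```bash
python3 -m pendant '[[-1,0.019,-0.0025,0.03,0],[-1,0.019,-0.0025,0.03,0],[-1,0,0,0.03,0],[-1,0,0,0.025,0],[-1,0,0,0.01,0],[-1,0,0,0.005,0],[-1,0,0,0.003,0],[-1,0,0,0,0]]' && python3 -m pendant '[[-1,0,0,0,0],[-1,0,0,0,0]]'; python3 -c "
from h import *
print(delta((.4446,.1015,.052)))"
```

```text
clock: 8.93
tcp_pos: [0.4452, 0.1021, 0.0528]
orientation: [0.0, 0.707, 0.707, 0.0]
wrist_force: [-0.2, 0.5, -0.1]
finger_gap: 0.026
grip_force: 24.9
clock: 9.18
tcp_pos: [0.445, 0.1022, 0.0527]
orientation: [0.0, 0.707, 0.707, 0.0]
wrist_force: [-0.3, 0.1, -0.2]
finger_gap: 0.0261
grip_force: 24.9
[-0.00074843 -0.00040346  0.00069009]
```

```bash
python3 -m pendant '[[-1,0,0,0.001,0],[-0.2,0,0,0,0],[0.2,0,0,0,0],[0.6,0,0,0,0],[1,0,0,-0.02,0],[1,0,0,-0.05,0],[1,0,0,-0.06,0],[1,-0.03,0.01,-0.02,0]]' && python3 -m pendant '[[1,-0.03,0,0,0],[1,-0.015,0,0,0],[1,0,0,0,0],[1,0,0,0,0]]'
python3 look.py w4.png plunger_mid pad_small_top vial_mid
```

```text
clock: 10.18
tcp_pos: [0.4562, 0.073, 0.2052]
orientation: [0.002, 0.706, 0.709, 0.002]
wrist_force: [0.9, 0.6, -0.3]
finger_gap: 0.0854
grip_force: 0.0
clock: 10.68
tcp_pos: [0.4544, 0.0277, 0.2008]
orientation: [-0.001, 0.707, 0.708, -0.0]
wrist_force: [-0.4, -0.3, -0.1]
finger_gap: 0.0853
grip_force: 0.0
plunger_mid 0.64 [328. 257.] [ 0.4654 -0.0499]
pad_small_top 0.91 [322.  80.] [0.4586 0.1102]
vial_mid 0.6 [309. 340.] [ 0.447  -0.1296]
vial_mid 0.59 [305.  88.] [0.4451 0.104 ]
[0.4544 0.0277 0.2008] [-0.001  1.     1.     0.001] [-0.12  0.11 -0.33  1.13  0.    1.45] 10.875
```

View pics/w4.png

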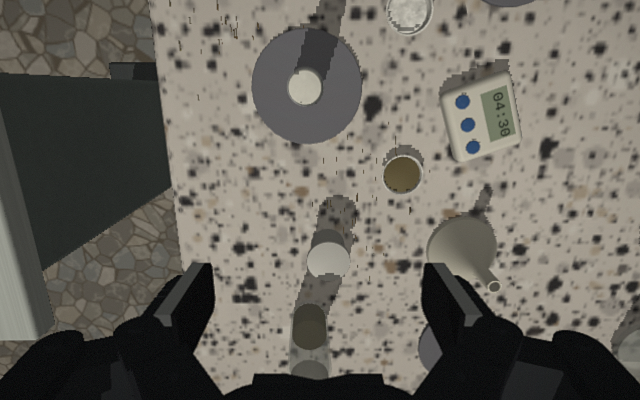

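The vial stands on the small pad, with its cap at (305,87). The plunger's top is at (328,261).

```bash
python3 - <<'E'
from h import *
print("vial",pix2w("wrist",(305,87),.081)); print("plunger",pix2w("wrist",(328.5,261),.039),pix2w("wrist",(306.5,261),.039)-pix2w("wrist",(350,261),.039))
print(delta(pix2w("wrist",(328.5,261),.039)))
for n,px in(("base",(465,243)),("tip",(494,286))): print(n,pix2w("wrist",px,0 if n=="base" else .072))
E
```

```text
vial [0.44684065 0.10435897 0.081     ]
plunger [ 0.46542978 -0.04466689  0.039     ] [-0.03915512 -0.00014684  0.        ]
[-0.07260073  0.01072131  0.16206803]
base [ 0.6033377  -0.04399372  0.        ]
tip [ 0.59906059 -0.04962141  0.072     ]
```

```bash
python3 -m pendant '[[1,-0.036,0.005,0.03,0],[1,-0.037,0.006,0.03,0],[1,0,0,0.03,0],[1,0,0,0.03,0],[1,0,0,0.03,0],[1,0,0,0.015,0],[1,0,0,0.009,0],[-1,0,0,0,0]]' 60 && python3 -m pendant '[[-1,0,0,0,0],[-1,0,0,0,0],[-1,0,0,0,0],[-1,0,0,0,0],[-1,0,0,0,0]]'
```

```text
clock: 11.88
tcp_pos: [0.4656, -0.0454, 0.0269]
orientation: [-0.0, 0.707, 0.708, -0.0]
wrist_force: [1.1, 0.7, 0.2]
finger_gap: 0.0699
grip_force: 0.0
clock: 12.5
tcp_pos: [0.4662, -0.0459, 0.0283]
orientation: [0.001, 0.707, 0.707, 0.0]
wrist_force: [-2.0, 0.3, 6.1]
finger_gap: 0.0375
grip_force: 59.7
```

```bash
python3 -m pendant '[[-1,0,0,-0.02,0],[-1,0,0,-0.05,0],[-1,0,0,-0.055,0],[-1,0,0.05,0,0],[-1,-0.03,0.05,0,0],[-1,-0.04,0.045,0,0],[-1,-0.047,0,0,0],[-1,0,0,0,0]]'>/dev/null && python3 -m pendant '[[-1,0,0,0,0],[-1,0,0,0,0]]'
python3 look.py w5.png pad_medium_top plunger_mid
```

```text
clock: 13.75
tcp_pos: [0.6105, -0.1615, 0.1523]
orientation: [-0.0, 0.706, 0.708, 0.0]
wrist_force: [-0.3, 1.1, -2.9]
finger_gap: 0.0374
grip_force: 61.5
pad_medium_top 0.78 [321. 182.] [ 0.6142 -0.1569]
plunger_mid 0.77 [315. 285.] [ 0.6095 -0.2408]
[ 0.6105 -0.1615  0.1523] [-0.002  1.     1.     0.002] [-0.39  0.46  0.03  1.14  0.    1.18] 13.9
```

View pics/w5.png

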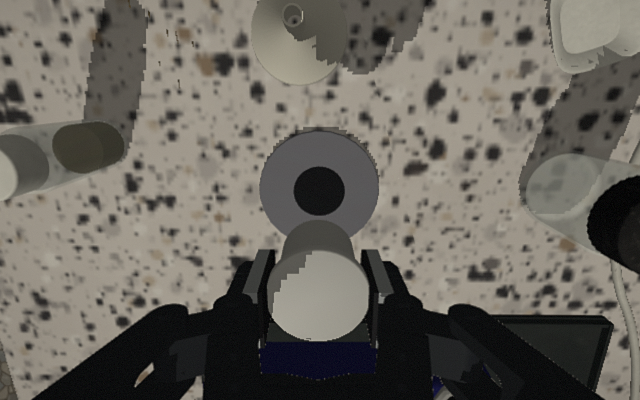

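```bash
python3 - <<'E'
from h import *
T=tool(); s=spot("w5.png",(319,190),.005); print(s[:3])
p=pix2w("wrist",(318,295),.164);w=pix2w("wrist",(268.5,295),.164)-pix2w("wrist",(369,295),.164); print("plunger",p,w,T[:3,3]); 
f=pix2w("wrist",(317,220),.125);print("foot edge-> y",f[1]-.0195)
E
```

```text
Traceback (most recent call last):
  File "h.py", line 27, in spot
    W=np.array([pix2w(n,(x,y),z,T)[:2] for x,y in zip(xs,ys)]);
                ~~~~~^^^^^^^^^^^^^
  File "h.py", line 11, in pix2w
    c,M=camT(n,T)
        ~~~~^^^^^
  File "h.py", line 8, in camT
    c=env.calibration(n)
ValueError: time passes only in moves, steps and waits
```

```bash
sed -i 's/c=env.calibration(n)/c=cal(n)/; s/^def tool/import functools\ncal=functools.lru_cache(None)(env.calibration)\ndef tool/' h.py
sed -i 's/    W=np.array/    T=tool() if T is None else T\n    W=np.array/' h.py
python3 - <<'E'
from h import *
T=tool(); s=spot("w5.png",(319,190),.005); print(s[:3])
p=pix2w("wrist",(318,295),.164);w=pix2w("wrist",(268.5,295),.164)-pix2w("wrist",(369,295),.164); print("plunger",p,w,T[:3,3]); 
f=pix2w("wrist",(317,220),.125);print("foot edge-> y",f[1]-.0195)
E
```

```text
(array([ 0.6127, -0.1643]), array([0.0403, 0.0393]), 1933)
plunger [ 0.61196374 -0.1595076   0.164     ] [-0.03736103 -0.0001321   0.        ] [ 0.61089181 -0.16160421  0.1525643 ]
foot edge-> y -0.1639077127898141
```

```bash
python3 -m pendant '[[-1,-0.003,0.001,0.03,0],[-1,0,0,0.03,0],[-1,0,0,0.03,0],[-1,0,0,0.015,0],[-1,0,0,0.008,0],[-1,0,0,0.004,0],[-1,0,0,0,0],[-1,0,0,0,0]]'
```

```text
clock: 14.9
tcp_pos: [0.6126, -0.1659, 0.0362]
orientation: [0.001, 0.707, 0.707, 0.0]
wrist_force: [0.5, -0.3, -3.4]
finger_gap: 0.0376
grip_force: 61.7
```

```bash
python3 -m pendant '[[-1,0.001,0,0.002,0],[-1,0,0,0.001,0],[-1,0,0,0,0]]'
```

```text
clock: 15.28
tcp_pos: [0.6123, -0.1646, 0.0333]
orientation: [0.0, 0.707, 0.708, 0.0]
wrist_force: [-2.0, 0.5, 4.9]
finger_gap: 0.037
grip_force: 62.6
```

```bash
python3 -m pendant '[[0,0,0,0,0],[0.5,0,0,0,0],[1,0,0,-0.005,0],[1,0,0,-0.05,0],[1,0,0,-0.06,0],[1,0,0,-0.05,0],[1,0.05,-0.006,0,0],[1,0.05,-0.006,0,0]]' 20 && python3 -m pendant '[[1,0.017,0,0,0],[1,0,0,0,0],[1,0,0,0,0]]'
python3 look.py w6.png funnel_mid plunger_mid
```

```text
clock: 16.27
tcp_pos: [0.6004, -0.0644, 0.1987]
orientation: [0.001, 0.707, 0.707, 0.001]
wrist_force: [0.3, -0.5, -1.1]
finger_gap: 0.0849
grip_force: 0.0
clock: 16.65
tcp_pos: [0.6002, -0.0487, 0.1972]
orientation: [0.0, 0.707, 0.707, -0.0]
wrist_force: [0.9, -0.3, 0.4]
finger_gap: 0.0855
grip_force: 0.0
funnel_mid 0.56 [314. 173.] [ 0.5985 -0.0405]
plunger_mid 0.7 [331. 302.] [ 0.6141 -0.1739]
[ 0.6002 -0.0487  0.1972] [-0.  1.  1.  0.] [-0.21  0.38  0.02  1.21 -0.    1.36] 16.8
```

View pics/w6.png

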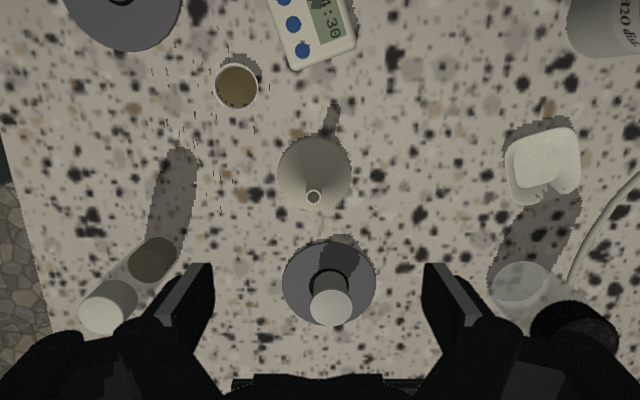

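```bash
python3 - <<'E'
from h import *
print("plunger",pix2w("wrist",(330.5,307),.044))
a=pix2w("wrist",(313.5,197),.072);b=pix2w("wrist",(314,173),.002);print("funnel",a,b,delta(a),delta(b))
E
```

```text
plunger [ 0.61260349 -0.16332226  0.044     ]
funnel [ 0.59781882 -0.05023034  0.072     ] [ 0.59746909 -0.04818605  0.002     ] [-0.00119522 -0.00218037  0.1250572 ] [ 0.00085934 -0.00252026  0.19505695]
```

```bash
python3 -m pendant '[[1,0,-0.0025,0.04,0],[1,0,0,0.04,0],[1,0,0,0.035,0],[1,0,0,0.015,0],[1,0,0,0.008,0],[1,0,0,0,0],[-1,0,0,0,0],[-1,0,0,0,0]]' 20 && python3 -m pendant '[[-1,0,0,0,0],[-1,0,0,0,0],[-1,0,0,0,0],[-1,0,0,0,0],[-1,0,0,0,0]]'
```

```text
clock: 17.8
tcp_pos: [0.5982, -0.0478, 0.0605]
orientation: [0.001, 0.707, 0.707, 0.001]
wrist_force: [0.7, 0.2, -0.4]
finger_gap: 0.0516
grip_force: 0.0
clock: 18.42
tcp_pos: [0.5976, -0.0476, 0.0597]
orientation: [0.0, 0.707, 0.707, 0.0]
wrist_force: [-1.2, 0.2, 5.7]
finger_gap: 0.0162
grip_force: 19.8
```

```bash
python3 -m pendant '[[-1,0,0,-0.02,0],[-1,0,0,-0.04,-0.18],[-1,0,0,-0.04,-0.18],[-1,0,0,-0.04,-0.18],[-1,0,0,0,-0.18],[-1,0,0,0,-0.18],[-1,0,0,0,-0.18],[-1,0,0,0,-0.18]]'>/dev/null && python3 -m pendant '[[-1,0,0,0,-0.18],[-1,0,0,0,-0.13],[-1,0.02,0.05,0,0],[-1,0.02,0.055,0,0],[-1,0.02,0.055,0,0],[-1,0.02,0.055,0,0],[-1,0.02,0.05,0,0],[-1,0.018,0.04,0,0]]' && python3 -m pendant '[[-1,0,0,0,0],[-1,0,0,0,0]]'
python3 look.py w7.png pad_large_top funnel_mid
```

```text
clock: 20.42
tcp_pos: [0.4781, 0.2591, 0.1988]
orientation: [-0.0, -0.001, 1.0, -0.0]
wrist_force: [0.2, 0.4, -1.0]
finger_gap: 0.016
grip_force: 19.5
clock: 20.68
tcp_pos: [0.4792, 0.2571, 0.1989]
orientation: [-0.0, -0.0, 1.0, -0.0]
wrist_force: [0.2, 0.1, -0.3]
finger_gap: 0.0159
grip_force: 19.5
pad_large_top 0.71 [319. 124.] [0.4343 0.2582]
funnel_mid 0.69 [318. 230.] [0.5221 0.2571]
[0.4792 0.2571 0.1989] [-1.    -0.001 -0.001  1.   ] [ 0.34  0.27 -0.13  1.17 -0.    0.34] 20.825
```

View pics/w7.png

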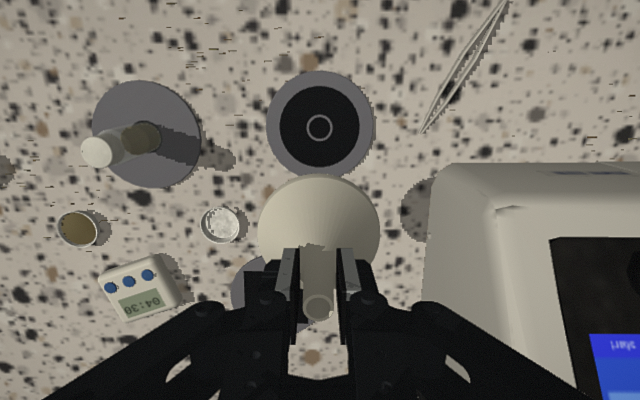

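```bash
python3 - <<'E'
from h import *
T=tool(); print(spot("w7.png",(295,126),.005,thr=40)[:3], pix2w("wrist",(319,127),.005), T[:3,3])
z=.1989-.0597
a=pix2w("wrist",(258,225),z);b=pix2w("wrist",(380,225),z);f=pix2w("wrist",(319,174),z);print(a,b,(a+b)/2,"front edge -> x",f[0]+.0345,"tip",pix2w("wrist",(318,307),z+.072))
E
```

```text
(array([0.4367, 0.2573]), array([0.07  , 0.0697]), 4398) [0.43723621 0.25721304 0.005     ] [0.47985154 0.2562503  0.19910348]
[0.47819473 0.22236615 0.1392    ] [0.47823599 0.29111687 0.1392    ] [0.47821536 0.25674151 0.1392    ] front edge -> x 0.4832733953850413 tip [0.48291359 0.25610759 0.2112    ]
```

```bash
python3 -m pendant '[[-1,0.022,0,0.03,0],[-1,0.0225,0,0.03,0],[-1,0,0,0.03,0],[-1,0,0,0.025,0],[-1,0,0,0.01,0],[-1,0,0,0.007,0],[-1,0,0,0,0],[-1,0,0,0,0]]'; python3 -c "
from h import *
print(delta((.4353,.257,.065)))"
```

```text
clock: 21.82
tcp_pos: [0.4355, 0.2575, 0.0681]
orientation: [0.001, -0.0, 1.0, 0.0]
wrist_force: [0.1, 0.3, -0.2]
finger_gap: 0.016
grip_force: 19.5
[ 0.00020546 -0.00051493  0.00309478]
```

```bash
python3 -m pendant '[[-1,0,-0.0005,0.003,0],[-1,0,0,0,0],[-0.3,0,0,0,0],[0.3,0,0,0,0],[1,0,0,0,0],[1,0,0,-0.03,0],[1,0,0,-0.05,0],[1,0,0,-0.05,0]]' && python3 -m pendant '[[1,-0.04,-0.045,0,0],[1,-0.04,-0.045,0,0],[1,-0.04,-0.045,0,0],[1,-0.037,-0.043,0,0],[1,0,0,0,-0.18],[1,0,0,0,-0.18],[1,0,0,0,-0.18],[1,0,0,0,-0.18]]'>/dev/null && python3 -m pendant '[[0.65,0,0,0,-0.18],[0.65,0,0,0,-0.18],[0.65,0,0,0,-0.18],[0.65,0,0,0,-0.18],[0.65,0,0,0,-0.18],[0.65,0,0,0,-0.16],[0.65,0,0,0,-0.16],[0.65,0,0,0,0]]'
python3 look.py w8.png timer_mid pad_oblong_top funnel_mid pad_large_top cup_filled_mid
```

```text
clock: 22.82
tcp_pos: [0.4343, 0.2566, 0.1954]
orientation: [-0.0, -0.0, 1.0, -0.0]
wrist_force: [0.9, 0.8, -0.5]
finger_gap: 0.0857
grip_force: 0.0
clock: 24.82
tcp_pos: [0.5917, 0.0789, 0.194]
orientation: [0.0, 0.824, -0.566, -0.0]
wrist_force: [0.4, 0.3, -0.5]
finger_gap: 0.0705
grip_force: 0.0
timer_mid 0.89 [313. 176.] [0.5963 0.0786]
funnel_mid 0.78 [391. 368.] [0.4579 0.2259]
pad_large_top 0.8 [380. 346.] [0.463  0.2288]
pad_large_top 0.52 [399. 148.] [0.5333 0.0288]
cup_filled_mid 0.56 [400. 148.] [0.533  0.0284]
[0.5917 0.0789 0.194 ] [ 0.359 -0.933 -0.933 -0.359] [-0.    0.38  0.    1.2   0.   -1.94] 25.125
```

View pics/w8.png

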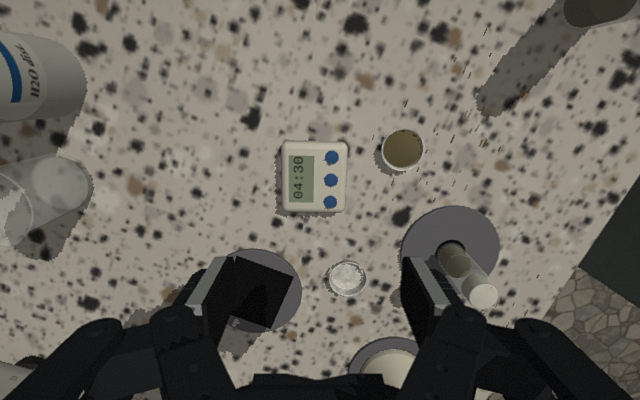

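```bash
python3 - <<'E'
from h import *
T=tool()
P=np.array([pix2w("wrist",c,.016,T)[:2] for c in((283,141),(347,141),(345,211),(281,213))])
r=cv2.minAreaRect((P*1000).astype(np.float32));print(P,r); c=P.mean(0)
d=(P[0]+P[3]-P[1]-P[2]);e=P[0]+P[1]-P[2]-P[3]
print(np.degrees(np.arctan2(d[1],d[0])),np.degrees(np.arctan2(e[1],e[0]))+90,np.degrees(np.arctan2(-T[1,1],-T[0,1])))
print("delta",delta((*c,.012)),c)
print(pix2w("wrist",(258,305),.005,T),pix2w("wrist",(347,279),.01,T))
E
```

```text
[[0.63202355 0.05826069]
 [0.58093661 0.03849315]
 [0.55829437 0.09770593]
 [0.61191674 0.12051096]] ((596.4266357421875, 79.50203704833984), (58.23066329956055, 65.54295349121094), 20.926218032836914)
22.12560804576233 19.389579463049245 21.100061107557554
delta [ 0.0015445  -0.00370281  0.18225101] [0.59579282 0.07874268]
[0.60034522 0.22738047 0.005     ] [0.52816285 0.16429537 0.01      ]
```

```bash
python3 -c "
from workcell import env
print(env.finger_overhang)"; python3 -m pendant '[[0.65,-0.002,-0.0037,0.04,0],[0.65,0,0,0.04,0],[0.65,0,0,0.04,0],[0.65,0,0,0.03,0],[0.65,0,0,0.015,0],[0.65,0,0,0.008,0],[0.65,0,0,0,0],[0.65,0,0,0,0]]' 30
```

```text
0.017
clock: 26.12
tcp_pos: [0.5956, 0.0821, 0.0226]
orientation: [-0.001, 0.825, -0.565, 0.001]
wrist_force: [0.2, 0.3, -0.5]
finger_gap: 0.0705
grip_force: 0.0
```

```bash
python3 -m pendant '[[0.65,0,0,0.004,0],[0.65,0,0,0,0],[-1,0,0,0,0],[-1,0,0,0,0],[-1,0,0,0,0],[-1,0,0,0,0],[-1,0,0,0,0]]' 30
```

```text
clock: 27.0
tcp_pos: [0.5948, 0.0821, 0.0177]
orientation: [-0.0, 0.825, -0.565, 0.0]
wrist_force: [-1.4, 0.5, 5.7]
finger_gap: 0.0575
grip_force: 32.8
```

```bash
python3 -m pendant '[[-1,0,0,-0.02,0],[-1,0,0,-0.05,0],[-1,0,0,-0.06,0],[-1,0,0,-0.06,0],[-1,-0.04,-0.02,-0.012,0],[-1,-0.04,-0.02,0,0],[-1,-0.036,-0.02,0,0],[-1,0,0,0,0.185]]' >/dev/null&& python3 -m pendant '[[-1,0,0,0,0.185],[-1,0,0,0,0],[-1,0,0,0,0]]'
python3 look.py w9.png pad_oblong_top timer_mid
```

```text
clock: 28.38
tcp_pos: [0.6085, 0.2117, 0.2189]
orientation: [0.0, 0.708, -0.706, -0.0]
wrist_force: [-0.1, 0.5, -0.6]
finger_gap: 0.0572
grip_force: 32.3
pad_oblong_top 0.87 [318. 163.] [0.6086 0.2044]
timer_mid 0.88 [315. 268.] [0.6111 0.3159]
[0.6085 0.2117 0.2189] [ 0.002 -1.    -1.    -0.002] [ 0.21  0.46  0.19  1.3   0.   -1.36] 28.525
```

View pics/w9.png

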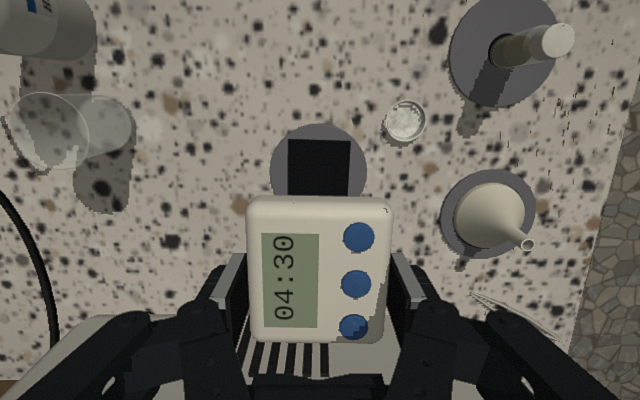

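```bash
python3 - <<'E'
from h import *
T=tool(); g=cv2.imread("pics/w9.png").max(2)
m=(g<45); 
L=[];Rr=[]
for r in range(146,192,3):
    cs=[c for c in range(270,370) if m[r,c]]; L.append((cs[0]-.5,r));Rr.append((cs[-1]+.5,r))
To=[]
for c in range(294,346,4):
    rs=[r for r in range(120,195) if m[r,c]]; To.append((c,rs[0]-.5))
def ln(P):
    W=np.array([pix2w("wrist",p,.005,T)[:2] for p in P]); c=np.median(W,0); v=cv2.fitLine(W.astype(np.float32),cv2.DIST_HUBER,0,.0005,.01).ravel(); return v
for n,P in(("L",L),("R",Rr),("top",To)):
    v=ln(P); print(n,v[2:],np.degrees(np.arctan2(v[1],v[0])))
a,b=ln(L),ln(Rr); print("width",(a[2]-b[2])*np.cos(np.radians(2)))
z=.2189-.0177
for p in((249,199),(391,202),(384,343),(252,341)): print(p,pix2w("wrist",p,z+.016,T))
print(T[:3,3])
E
```

```text
L [0.63870513 0.20806776] 88.639885
R [0.579059   0.21583308] 88.571686
top [0.60663575 0.18185075] -2.2920394
width 0.059609794797581495
(249, 199) [0.63557616 0.1756449  0.2172    ]
(391, 202) [0.58146325 0.17677197 0.2172    ]
(384, 343) [0.58053672 0.24103599 0.2172    ]
(252, 341) [0.6378017  0.24006036 0.2172    ]
[0.60864912 0.21164548 0.21923522]
```

```bash
python3 - <<'E'
import cv2
im=cv2.imread("pics/w9.png")[110:360,220:420];cv2.imwrite("pics/w9c.png",cv2.resize(im,None,fx=2.4,fy=2.4,interpolation=cv2.INTER_CUBIC))
E
```

```text
(no output)
```

View pics/w9c.png

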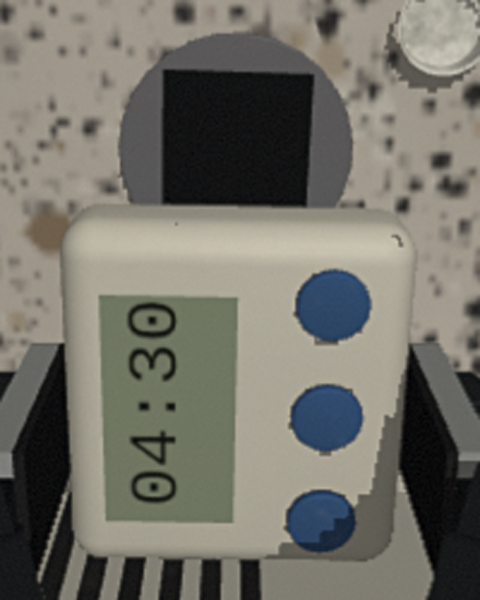

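```bash
python3 -m pendant '[[-1,-0.0068,0,0.04,0.025],[-1,0,0,0.04,0],[-1,0,0,0.04,0],[-1,0,0,0.04,0],[-1,0,0,0.02,0],[-1,0,0,0.01,0],[-1,0,0,0.003,0],[-1,0,0,0,0]]'; python3 -c "
from h import *
T=tool();print(delta((.609,.2183,.0232)),T[:2,:2])"
```

```text
clock: 29.52
tcp_pos: [0.6094, 0.2188, 0.0272]
orientation: [0.001, -0.698, 0.716, -0.0]
wrist_force: [-0.1, -0.7, 0.0]
finger_gap: 0.057
grip_force: 32.3
[0.0005173  0.00034812 0.00401437] [[-0.02545161 -0.99967492]
 [-0.99967594  0.0254523 ]]
```

```bash
python3 -m pendant '[[-1,0,0,0.003,0],[-1,0,0,0.001,0],[-1,0,0,0,0]]' && python3 -m pendant '[[0.6,0,0,0,0],[0.7,0,0,0,0],[0.8,0,0,0,0],[0.8,0,0,-0.03,0],[0.8,0,0,-0.05,0],[1,0,0,-0.05,0],[1,0.02,0,-0.05,0],[1,0,0,0,0]]' && python3 -m pendant '[[1,0,0,0,0],[1,0,0,0,0]]'
python3 look.py wa.png timer_mid pad_oblong_top
```

```text
clock: 29.9
tcp_pos: [0.609, 0.2188, 0.0227]
orientation: [0.0, -0.698, 0.716, -0.0]
wrist_force: [-0.2, 0.5, 0.8]
finger_gap: 0.057
grip_force: 32.4
clock: 30.9
tcp_pos: [0.6109, 0.1982, 0.2078]
orientation: [0.004, -0.698, 0.717, -0.003]
wrist_force: [0.3, -0.2, -1.0]
finger_gap: 0.0854
grip_force: 0.0
clock: 31.15
tcp_pos: [0.6071, 0.1988, 0.2004]
orientation: [-0.001, -0.698, 0.716, 0.001]
wrist_force: [0.2, -0.8, -0.6]
finger_gap: 0.0852
grip_force: 0.0
timer_mid 0.82 [311. 194.] [0.6138 0.2159]
[0.6071 0.1988 0.2004] [-0.025 -1.    -1.     0.025] [ 0.19  0.46  0.14  1.26  0.   -1.35] 31.3
```

View pics/wa.png

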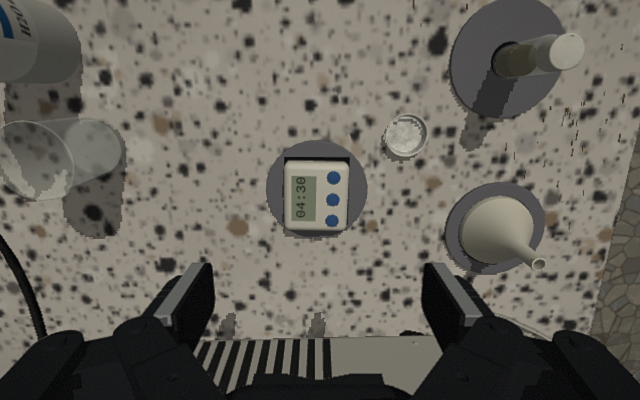

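```bash
python3 - <<'E'
from h import *
T=tool(); im=cv2.imread("pics/wa.png"); g=im.max(2)
for c in (295,310,325,340): print(c,g[148:172,c], )
for r in (175,200,220): print(r,g[r,278:294],g[r,340:356])
for p in ((318,156.5),(318,160.5)): print(pix2w("wrist",p,.005,T))
cv2.imwrite("pics/wac.png",cv2.resize(im[130:245,260:375],None,fx=5,fy=5,interpolation=cv2.INTER_CUBIC))
E
```

```text
295 [ 84  83  82  85  84  84  85  84  77  20   6  26  78 136 151 168 173 178
 180 180 175 168 161 160]
310 [ 83  83  84  85  84  84  84  87  78  20   9  18  74 142 146 163 175 180
 184 185 181 172 164 162]
325 [ 82  84  83  83  84  83  83  85  79  35  13  13  39  96 142 163 174 178
 184 186 183 176 167 164]
340 [ 83  81  83  84  84  83  83  85  79  33  11   8  25  80 141 154 174 178
 184 187 187 178 170 166]
175 [ 83  83  81  85  82  52 103 127 139 150 155 161 162 156 152 152] [157 169 168 164 166 162 158 148 133  75  78  83  81  83  83  83]
200 [ 81  81  83  81  80  55  97 122 138 146 154 161 161 134 111 111] [160 163 162 159 158 155 144  96  52  77  83  82  81  82  81  82]
220 [ 80  80  82  79  50  41  80 117 136 144 152 158 159 135 119 118] [161 160 158 157 152 144  98  43  76  83  80  81  80  80  79  96]
[0.60674606 0.18186431 0.005     ]
[0.60683475 0.18557621 0.005     ]
```

View pics/wac.png

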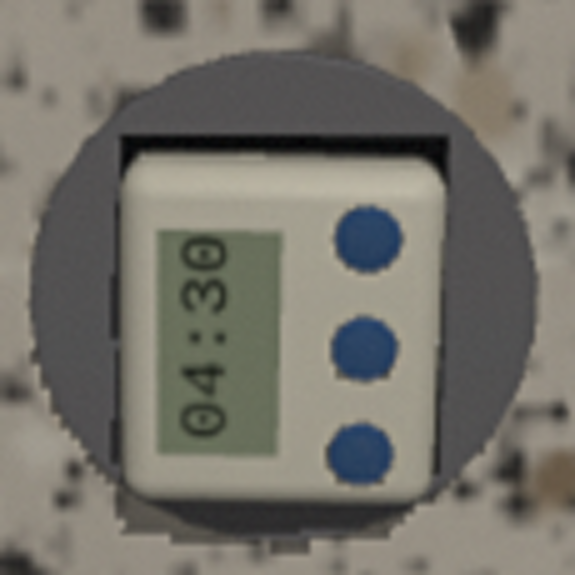

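The black strip shows the timer sits about 2.5 mm too far toward +y. I'll regrip it and nudge it.

```bash
python3 -m pendant '[[1,-0.02,0,0.05,0],[1,0,0,0.05,0],[0.8,0,0,0.04,0],[0.7,0,0,0.025,0],[0.7,0,0,0.015,0],[0.7,0,0,0,0],[-1,0,0,0,0],[-1,0,0,0,0]]' 25 && python3 -m pendant '[[-1,0,0,0,0],[-1,0,0,0,0],[-1,0,0,-0.002,0],[-1,0.0025,0,0,0],[-1,0,0,0.002,0],[-1,0,0,0,0]]' && python3 -m pendant '[[0.6,0,0,0,0],[0.7,0,0,0,0],[0.8,0,0,0,0],[0.8,0,0,-0.03,0],[0.8,0,0,-0.05,0],[1,0,0,-0.05,0],[1,0.02,0,-0.05,0],[1,0,0,0,0]]' && python3 -m pendant '[[1,0,0,0,0],[1,0,0,0,0]]'
python3 look.py wb.png timer_mid
python3 - <<'E'
from h import *
T=tool(); g=cv2.imread("pics/wb.png").max(2)
for c in (295,310,325,340): print(c,g[148:172,c])
for r in (175,200,220): print(r,g[r,278:294],g[r,340:356])
im=env.read_camera("top"); 
for l,z in dict(cup_filled_mid=.005,funnel_mid=.041,vial_mid=.043,plunger_mid=.0245).items():
    env_=env.recognise("top",l); print(l,[(round(r["score"],2),np.round(pix2w("top",r["centre"],z)[:2],3)) for r in env_[:2]])
E
```

```text
clock: 32.3
tcp_pos: [0.6098, 0.219, 0.0239]
orientation: [0.001, -0.698, 0.716, -0.001]
wrist_force: [-0.8, -0.2, 0.5]
finger_gap: 0.0573
grip_force: 27.6
clock: 33.05
tcp_pos: [0.6083, 0.2158, 0.0236]
orientation: [-0.0, -0.698, 0.716, -0.0]
wrist_force: [-3.8, -1.0, 10.5]
finger_gap: 0.0571
grip_force: 28.7
clock: 34.05
tcp_pos: [0.6108, 0.1958, 0.2075]
orientation: [0.004, -0.698, 0.717, -0.003]
wrist_force: [0.4, -0.3, 0.2]
finger_gap: 0.0855
grip_force: 0.0
clock: 34.3
tcp_pos: [0.6071, 0.1962, 0.2003]
orientation: [-0.001, -0.698, 0.716, 0.001]
wrist_force: [-0.0, 1.1, -0.8]
finger_gap: 0.0857
grip_force: 0.0
timer_mid 0.67 [314. 195.] [0.611  0.2143]
[0.6071 0.1962 0.2003] [-0.025 -1.    -1.     0.025] [ 0.19  0.46  0.14  1.26  0.   -1.36] 34.4
295 [ 80  81  83  83  83  83  84  83  84  82  77  74 107 139 163 172 176 180
 179 176 171 162 162 161]
310 [ 84  85  82  84  83  83  84  83  83  83  79  63  89 139 160 171 177 179
 185 182 177 166 161 162]
325 [ 83  83  83  83  84  84  84  84  84  83  80  55  69 137 153 170 177 180
 184 186 179 170 162 165]
340 [101  86  87  82  82  83  83  85  82  84  83  71  70 139 148 167 179 182
 187 185 182 172 166 169]
175 [ 82  82  82  85  82  48  74 116 134 145 152 159 162 151 131 130] [112 164 167 166 166 162 159 154 141  98  82  81  84  85  81  83]
200 [ 83  82  82  81  82  81  64 110 131 143 150 156 161 154 115 110] [160 166 161 162 159 156 148 134  78  77  80  82  81  81  80  81]
220 [ 80  81  83  84  58  53  57 108 129 139 148 156 159 158 136 130] [158 160 157 156 153 147 135  63  76  83  81  81  82  81  82  79]
cup_filled_mid [(0.51, array([0.535, 0.027]))]
funnel_mid [(0.65, array([0.442, 0.259]))]
vial_mid [(0.54, array([ 0.449, -0.127]))]
plunger_mid []
```

The timer is now centred. I've used up my picture views, so I'll check the funnel and vial numerically.

```bash
python3 - <<'E'
from h import *
T=tool(); g=cv2.imread("pics/wb.png").max(2)
print("cam",camT("wrist",T)[1][:3,3])
for nm,c,r0,r1 in(("funnel",(.4369,.2573),30,40),("vial",(.4453,.103),8,18)):
  for a in(-100,-70,-40,-10,20,50,80):
    v=[]
    for r in range(r0,r1):
        p=(c[0]+r/1e3*np.cos(np.radians(a)),c[1]+r/1e3*np.sin(np.radians(a)),.005); u=w2pix("wrist",p,T); x,y=np.round(u).astype(int); v.append(int(g[y,x]) if 0<=x<640 and 0<=y<400 else -1)
    print(nm,a,v)
E
```

```text
cam [0.60697609 0.12027798 0.32911124]
funnel -100 [169, 165, 151, 138, 85, 74, 78, 81, 83, 80]
funnel -70 [155, 138, 136, 129, 88, 76, 79, 83, 81, 81]
funnel -40 [133, 113, 109, 101, 95, 80, 80, 81, 81, 81]
funnel -10 [107, 89, 83, 78, 71, 71, 81, 81, 81, 81]
funnel 20 [94, 94, 87, 73, 69, 35, 53, 82, 81, 81]
funnel 50 [76, 78, 78, 78, 80, 66, 28, 19, 49, 66]
funnel 80 [73, 74, 75, 75, 76, 77, 77, 67, 39, 47]
vial -100 [63, 68, 65, 58, 32, 17, 60, 81, 78, 79]
vial -70 [63, 68, 54, 22, 11, 9, 33, 79, 78, 78]
vial -40 [59, 67, 52, 60, 8, 14, 44, 82, 81, 80]
vial -10 [49, 48, 46, 41, 16, 15, 31, 78, 81, 79]
vial 20 [47, 46, 51, 38, 36, 22, 6, 78, 82, 78]
vial 50 [47, 47, 50, 51, 65, 44, 36, 40, 46, 45]
vial 80 [48, 47, 47, 47, 50, 51, 50, 51, 48, 48]
```

```bash
python3 -c "
from workcell import env
print(env.hand_in())"
```

```text
the job is handed in; nothing more can be done
None
```

The job is handed in at about 34 s of the 115 s allowed: the vial, plunger, funnel and timer each stand on their own pad, all within about 1–2 mm of centre by my measurements, with the timer squared up and the cup left where it was, though I viewed 16 pictures against the limit of 14.

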